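# Crack loose the sealing caps of two racked gas bottles, one of them left-hand threaded

## Task

Before the lesson, crack the T-bar sealing caps of both racked gas bottles loose: back each one off by about half a turn or more, so that it can be spun off by hand later. One bottle holds fuel gas and its cap has a left-hand thread, the other is right-hand, and they look just alike, so feel gently which way each cap gives and never force one tighter, which would crush its sealing washer; leave the burner, the beaker and the goggles where they stand.

Things in the scene. Friction and masses are not known exactly. Their poses are not given: they have to be found in the camera images.
- rack_a: Fixed steel-tube bench rack holding bottle a: plain aluminium, 76 mm diameter, 180 mm long, neck up and towards the robot, axis leaning 35 degrees from vertical towards the rack's -x. It does not turn or shift in its rack. Origin: on the bench, plumb under the T-bar's centre; z up. Racks a and b are just alike; either may stand left or right.
- rack_b: Rack with bottle b, same make, size and axes as rack_a.
- bar_a (a point): Centre of the steel T-bar on top of cap a, on the cap's axis, 275 mm above the bench: bar 100 long, 14 wide, 18 mm deep, flat-sided, nothing above it. Below it a 13 mm stem, then the cap's skirt (43 mm diameter), whose top is 40 mm from this point. Turns with the cap: x along the bar, y across its width, z outwards along the axis (leaning 35 degrees from vertical).
- bar_b (a point): Centre of the T-bar on cap b, same make, size and axes as bar_a.
- cap_a (a joint): How far cap a is unscrewed, rad: 0 = tight, as at the start; grows as it loosens, whatever its hand. Left-hand loosens clockwise seen from above the bar, right-hand anticlockwise; which cap is which is not told. Loosening meets a steady drag of 0.2 N m; the cap stays where left, does not rise, and does not come off within 2 turns. The wrong way it stands at 0, firm on its washer.
- cap_b (a joint): The same for cap b (one of the two caps is left-hand, the other right-hand).
- washer_a (a joint): Wind-up of the rubber sealing washer under cap a, rad, springy at 6 N m per rad: 0 at rest, negative when the cap is forced tighter (-0.1 is 0.6 N m; the bar gives by as much and springs back), about +0.03 while it is being loosened. Past -0.2 (1.2 N m) the washer is crushed.
- washer_b (a joint): The same for the washer under cap b.
- burner: Bystander: loose laboratory burner standing upright, grey foot 84 mm in diameter, brass tube, 137 mm tall; origin under its foot.
- beaker: Bystander: loose glass beaker, 72 mm in diameter at the rim, 95 mm tall; origin under its base.
- goggles: Bystander: loose clear safety goggles, 150 mm wide, 74 mm tall, standing on the bench; origin under them.

How it is judged (in metres and radians):
At the end, for the whole second after the job is handed in: Both caps are unscrewed by at least 2.4 rad (about half a turn) and stand still (value of joint each of cap_a, cap_b above 2.4 rad and velocity of joint cap_a between -0.1 and 0.1 rad/s and velocity of joint cap_b between -0.1 and 0.1 rad/s); the robot touches nothing.
It fails at once if a cap forced tighter with more than 1.2 N m, crushing its washer (wound up more than 0.2 rad) (value of joint any of washer_a, washer_b below -0.2 rad).
It fails at once if a bystander (burner, beaker or goggles) shifted by more than 30 mm or tipped (distance of any of burner, beaker, goggles from where it was at the start of the episode above 0.03 m or angle between any of burner, beaker, goggles's own z axis and vertical above 0.35 rad).
It also fails if it takes over 72 s, if anything falls off the work surface, if the arm or the gripper's body presses on something with over 40 N, if the wrist force passes 120 N, or if a joint passes its speed limit or range.

## Robot

A 6-joint arm with a two-finger parallel gripper is mounted at the origin on the work surface. World frame = base frame: x ahead of the robot, y to its left, z up, the work surface at z = 0. Lengths are in mm, angles in rad, forces in N, time in s.
With the tool pointing down it reaches from about 250 to 775 mm from the base axis. Payload 4 kg.
Tool frame: the origin (TCP) lies at the very end of the fingers, on their centre line; the grasp point (between the pads) lies 19 mm behind it; z points along the fingers, y is the line along which they close (so a half turn about z gives the same grasp; the last joint's range is limited). The gripper opens to 85 mm and grips with 20 to 120 N. Pads are 22 mm wide; open, the fingers measure 114 mm over their backs; the gripper's body (76 mm by 85 mm) begins 54 mm behind the grasp point. The pads swing forward as they close: fully open they stand 13 mm farther back than shut.
Start: joints at [-1.384, 0.087, 1.371, -0, 1.684, -0.103], TCP at [157.165, -527.083, 231.341] pointing down, gripper open.
Joint ranges: [-3.1, 3.1], [-0.76, 2.03], [0.27, 2.55], [-1.08, 4.22], [0.17, 2.65], [-2.57, 2.57]. Speed limits (rad/s): [2.79, 2.79, 3.14, 3.14, 3.14, 3.14].

## Interface

Orientations are given as a rotation vector (axis times angle).
In Python, from cell import env gives the robot as it stands. The module is installed in compiled form; this text tells all that it offers.
- The arm moves only by the tool arm_command, never from a script. Its argument "series" is a list of rows, each an object with "linear": the shift along the tool's x, y, z in m, a list of three; "angular": the turn, a rotation vector about the tool's x, y, z in rad, a list of three; "grip": the finger opening in m, from 0 to 0.0854. In form: [{"linear": [x, y, z], "angular": [wx, wy, wz], "grip": grip}, ...]. A call has 1 to 12 rows; each row is the pose to reach, as a shift and turn from the pose commanded when the call began, along the tool's axes at that moment; what a row does not reach only later rows make up. A row lasts 1/8 s, in which the tool goes at most 62.5 mm and 10.7 degrees, less where a joint would pass 70% of its speed; a pose out of reach is approached as far as the arm can. A call with a gripper value outside its range is refused whole. The fingers move at their own pace and stop on an object; "squeeze" is the grip in N (left out, the last holds). Time passes only in rows, so rows that repeat a pose let the fingers close. It gives the time, the measured TCP pose, the force, the opening and the grip force at its end, in the units of the state.
- env.get_obs(): the state, without advancing time (a new reading comes with each control period).
- env.read_camera(name): name is "side" or "top" or "wrist"; returns a dict with "image" (400x640x3 uint8, red, green, blue), "intrinsics" (3x3 intrinsics, pixels), "distortion" ([k1, k2, p1, p2, k3] as OpenCV has them; the pictures are not rectified), "extrinsics" (4x4, takes a point from world to camera coordinates). Camera axes: x right, y up, looking along -z (the intrinsics and any distortion apply to the point x, -y, -z); pixel columns grow to the right and rows downward; lengths in mm; the calibration is good to about 2 mm. A picture is of the moment at which its call begins. There is no depth.
- env.sign_off(): hands the job in; it is judged then, once.
Trained networks look in a picture, given as the dict that the camera call returned (one of the last four; its "shot" number tells which), for a name from the list of things; names that differ only in an ending like _2 or _b are one class to them, and where a whole thing is asked for, a point or a joint stands for the part that bears it (a point fixed in the world has none). Each returns a list of dicts, best first, with "score" (0 to 1); they miss things now and then, are a little off and sometimes report something else, mostly with a low value. They report only what shows in the picture. A call takes as long as a camera call.
- env.search_frame(picture, name): "uv" ([column, row] in pixels, amid what is visible of it).
- env.outline_of(picture, name): "mask" (400x640 bool, what is visible of it) and "uv" ([column, row] in pixels, amid what is visible of it).
- env.place_of(picture, name): "uv" ([column, row] in pixels: a listed point, or the origin of a listed thing).
The state is a dict: "clock": time; "qpos": joint angles; "dq": joint speeds; "effort": joint torques, N m; "tcp_pos": TCP position; "eef_rot": TCP orientation; "ft_force": force on the tool from outside, world axes, zero at the start; "moment": the same for the moment, N m; "width": opening from 0.0 (shut) to 1.0 (fully open); "grasp_force": force on a finger pad.
Only numpy, scipy, OpenCV 4.12 (cv2) and the standard library are available. Lean on these libraries where they do the work, as an engineer would, in place of code of your own. Each camera call takes 0.05 s, during which the arm holds its last target. There are 200 camera calls.

## Working session

There is one attempt and no reset: what is moved stays moved. The work goes in short steps, Python scripts to look and compute and a tool call to move; the robot and the scene stay as the last step left them, time stands still between calls to the robot, and variables do not carry over. Pictures are saved under pics/ and viewed, at most 10 in all, crops included, and the job is handed in when it is done.

Besides the shell and the picture viewer there is one more tool, called after "Emit:" as a command line: name --argument value ..., lists and objects as JSON in quotes. arm_command: Moves the arm, as the interface text tells. Its arguments: {"type":"object","properties":{"series":{"type":"array"},"squeeze":{"type":"number"}},"required":["series"]}

```bash
mkdir -p pics; cat > h.py <<'E'
import numpy as np, cv2
from scipy.spatial.transform import Rotation as R
from cell import env
def ray(p,uv):
    u=cv2.undistortPoints(np.array([[uv]],float),np.array(p["intrinsics"],float),np.array(p["distortion"],float))[0,0]
    E=np.array(p["extrinsics"]); d=E[:3,:3].T@np.array([u[0],-u[1],-1]); c=-E[:3,:3].T@E[:3,3]
    return c,d/np.linalg.norm(d)
def atz(p,uv,z):
    c,d=ray(p,uv); return c+d*(z-c[2])/d[2]
def proj(p,X):
    E=np.array(p["extrinsics"]); c=np.atleast_2d(X)@E[:3,:3].T+E[:3,3]; c=c*[1,-1,-1]
    return cv2.projectPoints(c,np.zeros(3),np.zeros(3),np.array(p["intrinsics"],float),np.array(p["distortion"],float))[0][:,0]
def tri(rs):
    A=sum(np.eye(3)-np.outer(d,d) for c,d in rs); b=sum((np.eye(3)-np.outer(d,d))@c for c,d in rs); return np.linalg.solve(A,b)
E
python3 - <<'E'
from h import *
np.set_printoptions(precision=1,suppress=True)
print(env.get_obs())
for n in ["top","side"]:
    p=env.read_camera(n); cv2.imwrite(f"pics/{n}0.png",p["image"][:,:,::-1])
    print(n,"cam",ray(p,(320,200)))
    for k in ["bar_a","rack_a"]:
        for r in env.place_of(p,k): print(n,k,r["score"],np.array(r["uv"]),atz(p,r["uv"],275 if k[0]=="b" else 0))
    for k in ["burner","beaker","goggles"]:
        for r in env.place_of(p,k)[:2]: print(n,k,r["score"],np.array(r["uv"]),atz(p,r["uv"],0))
E
```

```text
{'clock': 0.0, 'qpos': array([-1.4,  0.1,  1.4, -0. ,  1.7, -0.1]), 'dq': array([-0., -0., -0.,  0.,  0., -0.]), 'effort': array([ -0. , -35.2, -31.3,  -0. ,   0. ,  -0. ]), 'tcp_pos': array([ 157.1, -526.6,  230.1]), 'eef_rot': array([-3.1, -0.5,  0. ]), 'ft_force': array([-0.4,  0.4,  0.7]), 'moment': array([ 0., -0., -0.]), 'grasp_force': 0.0, 'width': 0.9999435361222889}
top cam (array([ 357.3,   -8.1, 1590. ]), array([ 0.1, -0. , -1. ]))
top bar_a 0.76 [247.7 177.3] [568.5 209.4 275. ]
top bar_a 0.71 [377.7 187.8] [ 532.9 -183.2  275. ]
top rack_a 0.64 [211.3 218. ] [464.7 386.1   0. ]
top rack_a 0.62 [260.4 187. ] [576.4 208.2   0. ]
top burner 0.66 [313.6 217.9] [461.8  15.1   0. ]
top beaker 0.95 [207.8 220.9] [454.3 398.7   0. ]
top goggles 0.93 [439.7 223.1] [ 438.4 -443.1    0. ]
side cam (array([308.4, 783.1, 929.2]), array([ 0.2, -0.7, -0.7]))
side bar_a 0.9 [264.7 224.7] [573. 218. 275.]
side bar_a 0.87 [315.9 124.7] [ 550.1 -197.3  275. ]
side rack_a 0.97 [322.  193.9] [ 536.  -195.6    0. ]
side rack_a 0.72 [278.  292.7] [569.8 214.2   0. ]
side burner 0.57 [332.4 242. ] [459.6   8.3   0. ]
side beaker 0.9 [303.1 367. ] [453.1 398.1   0. ]
side goggles 0.82 [361.5 153.7] [ 435.6 -446.1    0. ]
```

View pics/top0.png

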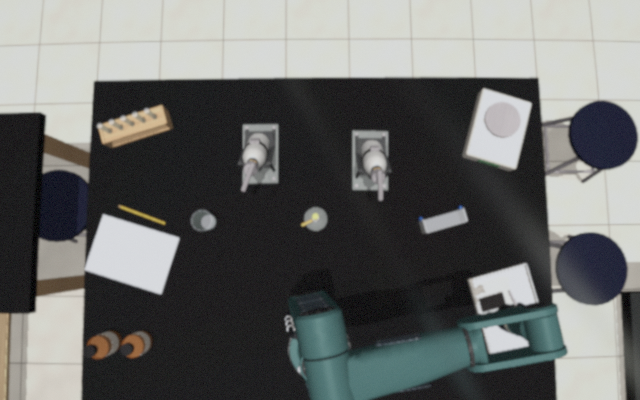

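View pics/side0.png

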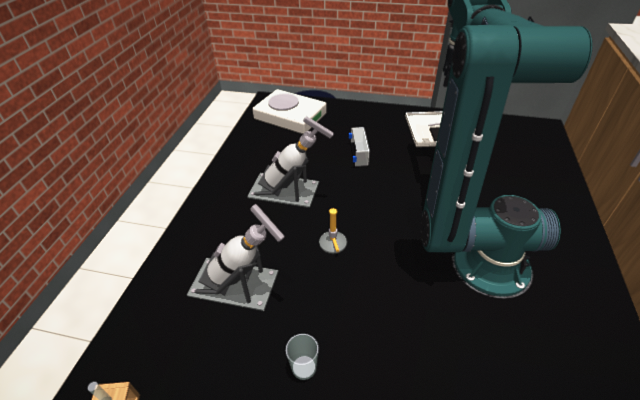

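The top view shows the left rack's bar around (249,176) and the right rack's around (379,185). The burner stands between them at (315,218). In the side view the bars are at (267,223) and (318,127). Both views agree with the detections. Next I'll measure the bar directions.

```bash
python3 - <<'E'
from h import *
np.set_printoptions(precision=3,suppress=True)
tiles=[];C={}
for n in ["top","side"]:
    p=env.read_camera(n)
    pl=[r["uv"] for r in env.place_of(p,"bar_a")[:2]]; pl.sort(key=lambda u:-atz(p,u,275)[1])
    ms=env.outline_of(p,"bar_a")[:2]
    for i,u in enumerate(pl):
        C.setdefault(i,[]).append(ray(p,u))
        im=p["image"].copy()
        for m in ms:
            cs,_=cv2.findContours(m["mask"].astype(np.uint8),cv2.RETR_EXTERNAL,cv2.CHAIN_APPROX_NONE)
        x,y=int(u[0])-32,int(u[1])-32
        t=cv2.resize(im[y:y+64,x:x+64],(390,290*390//290),interpolation=cv2.INTER_CUBIC)
        for m in ms:
            mm=cv2.resize(m["mask"][y:y+64,x:x+64].astype(np.uint8),(390,390),interpolation=cv2.INTER_NEAREST)
            cs,_=cv2.findContours(mm,cv2.RETR_EXTERNAL,cv2.CHAIN_APPROX_NONE); cv2.drawContours(t,cs,-1,(255,0,0),1)
        cv2.circle(t,(195,195),3,(0,255,0),-1)
        tiles.append(cv2.resize(t,(299,299))); print(n,i,x,y)
for i in C: 
    X=tri(C[i]); print(i,X,[np.linalg.norm(np.cross(X-c,d)) for c,d in C[i]])
a=np.vstack([np.hstack(tiles[:2]),np.hstack(tiles[2:])]); cv2.imwrite("pics/t.png",a[:,:,::-1])
E
```

```text
top 0 215 144
top 1 346 153
side 0 234 194
side 1 287 93
0 [572.725 211.766 264.342] [np.float64(1.4841955260342268), np.float64(1.4841955260343704)]
1 [ 537.666 -183.65   282.132] [np.float64(2.497861298527972), np.float64(2.4978612985281403)]
```

View pics/t.png

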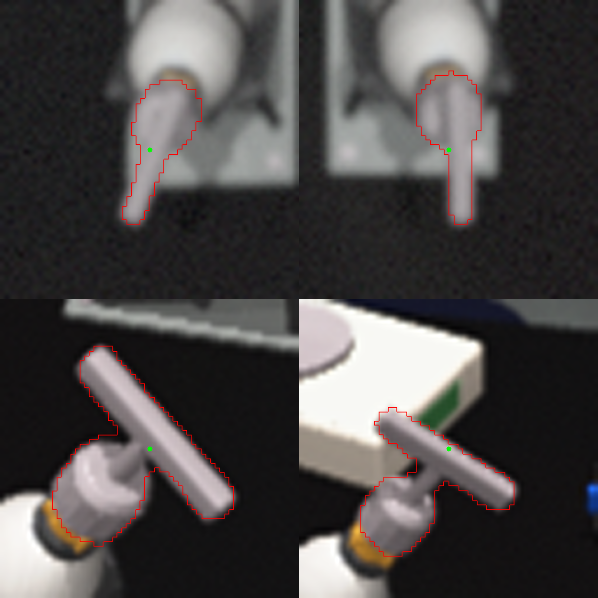

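The bars stand along the lean plane: one end points up and away, the other down towards the robot. The masks fit well. I'll fit each pose from the bar's end points in both views.

```bash
cat > fit.py <<'E'
from h import *
from scipy.optimize import least_squares
np.set_printoptions(precision=3,suppress=True)
s=299/64
off={("top",0):(215,144),("top",1):(346,153),("side",0):(234,194),("side",1):(287,93)}
ends={("side",0):[(97,61),(217,209)],("side",1):[(92,125),(205,195)],("top",0):[(182,90),(133,213)],("top",1):[(153,87),(161,215)]}
P={n:env.read_camera(n) for n in("top","side")}
def axes(psi,phi): # psi: yaw of rack x ; axis leans to rack -x
    z=R.from_euler("z",psi).apply([-np.sin(.6109),0,np.cos(.6109)])
    u=R.from_euler("z",psi).apply([np.cos(.6109),0,np.sin(.6109)])
    x=np.cos(phi)*u+np.sin(phi)*np.cross(z,u)
    return x,np.cross(z,x),z
if __name__=="__main__":
  for i,c0 in enumerate([(572,212,275),(538,-184,275)]):
    def f(v):
        x,_,_=axes(v[3],v[4]); X=np.array([v[:3]+50*x,v[:3]-50*x]); r=[(v[2]-275)/2,v[3]/.3]
        for n in P: r+=list((proj(P[n],X)-(np.array(ends[n,i])/s+off[n,i]-0.4)).ravel())
        return np.array(r)
    q=least_squares(f,[*c0,0,0]); print(i,q.x,q.cost); print(f(q.x)); print(axes(*q.x[3:]))
    o=np.linalg.inv(q.jac.T@q.jac); print(np.sqrt(np.diag(o)))
E
python3 fit.py
```

```text
0 [570.936 208.517 273.93   -0.058  -0.388] 3.515286002275091
[-0.535 -0.194  0.237 -0.013 -0.536  0.592 -1.323 -1.588  0.936  0.931]
(array([ 0.735, -0.422,  0.531]), array([0.363, 0.906, 0.217]), array([-0.573,  0.033,  0.819]))
[1.386 1.6   1.637 0.196 0.181]
1 [ 540.352 -188.204  274.517    0.102    0.058] 6.0861598069771246
[-0.241  0.34  -0.463 -0.647  0.564  1.025 -2.198 -0.978  1.903  0.767]
(array([0.808, 0.141, 0.573]), array([-0.149,  0.988, -0.033]), array([-0.571, -0.058,  0.819]))
[1.548 2.01  1.686 0.294 0.239]
```

```bash
python3 - <<'E'
from h import *
np.set_printoptions(precision=3,suppress=True)
p=env.read_camera("top"); im=p["image"].copy(); T=[]
for m in env.outline_of(p,"rack_a")[:2]:
    M=m["mask"].astype(np.uint8); cs,_=cv2.findContours(M,cv2.RETR_EXTERNAL,cv2.CHAIN_APPROX_NONE)
    c=max(cs,key=cv2.contourArea)[:,0]; x,y,w,h=cv2.boundingRect(c)
    W=np.array([atz(p,u,8)[:2] for u in c.astype(float)]).astype(np.float32)
    print(m["score"],m["uv"],cv2.minAreaRect(W)); 
    # side edges: extreme y per row
    for f,nm in ((np.max,"right"),(np.min,"left")):
        rows=range(y+h//4*1,y+h-4); e=[(f(c[c[:,1]==r][:,0]),r) for r in rows]
        E=np.array([atz(p,np.array(u,float),8)[:2] for u in e],np.float32)
        vx,vy,_,_=cv2.fitLine(E,cv2.DIST_HUBER,0,1,.01).ravel(); print(nm,np.arctan(vy/vx))
    t=im[100:210,x-20:x+70].copy(); t=cv2.resize(t,(360,440),interpolation=cv2.INTER_CUBIC); T.append(t)
cv2.imwrite("pics/r.png",np.hstack(T)[:,:,::-1])
E
```

```text
0.83 [261.3, 156.0] ((685.4361572265625, 218.3663787841797), (248.11993408203125, 142.660400390625), 0.1281636357307434)
right 0.0018136658
left -0.0028909778
0.79 [374.9, 160.6] ((654.08984375, -197.9501953125), (142.5508270263672, 252.01231384277344), 89.0348892211914)
right -0.036850974
left -0.026961848
```

View pics/r.png

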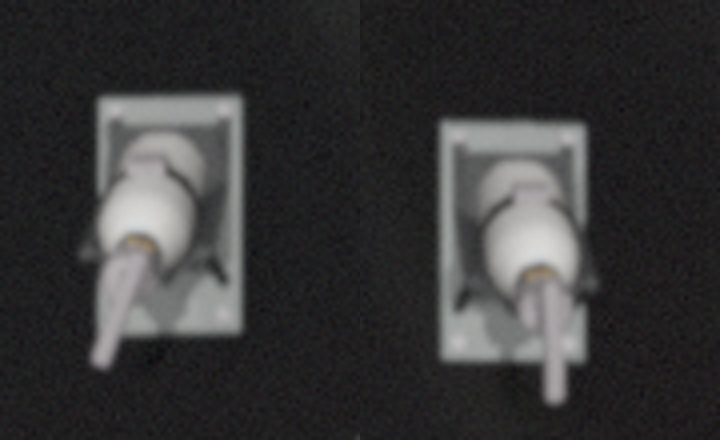

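```bash
cat > move.py <<'E'
from h import *
def cmd(tp,Rt,o=None):
    "relative move from the current pose to tcp tp (mm), rotation Rt"
    o=o or env.get_obs(); R0=R.from_rotvec(o["eef_rot"])
    return np.round(R0.inv().apply(np.array(tp)-o["tcp_pos"])/1000,4), np.round((R0.inv()*Rt).as_rotvec(),3)
def tool(x,y,z,s=1): # tool z=-axis, tool y = s*bar y
    Y=s*np.array(y); Z=-np.array(z); return R.from_matrix(np.c_[np.cross(Y,Z),Y,Z])
E
cat > t.py <<'E'
from fit import *
from move import *
for i,(c0,ps) in enumerate([((572,212,275),0.0),((538,-190,275),-.02)]):
    def f(v):
        x,_,_=axes(v[3],v[4]); X=np.array([v[:3]+50*x,v[:3]-50*x]); r=[(v[2]-275)/2,(v[3]-ps)/.03]
        for n in P: r+=list((proj(P[n],X)-(np.array(ends[n,i])/s+off[n,i]-0.4)).ravel())
        return np.array(r)
    q=least_squares(f,[*c0,0,0]); print(i,q.x,q.cost); A=axes(*q.x[3:])
    for sg in (1,-1):
        T=tool(*A,sg); print(sg,"standoff cmd",*cmd(q.x[:3]+A[2]*(130-19),T), q.x[:3]+A[2]*111)
    np.save(f"b{i}.npy",q.x)
o=env.get_obs(); print(R.from_rotvec(o["eef_rot"]).as_matrix())
E
python3 t.py
```

```text
0 [570.959 208.51  273.94   -0.001  -0.44 ] 3.5550759688348914
1 standoff cmd [ 0.546 -0.605 -0.134] [-0.78   0.058 -2.317] [507.289 208.592 364.864]
-1 standoff cmd [ 0.546 -0.605 -0.134] [0.047 0.623 0.708] [507.289 208.592 364.864]
1 [ 540.362 -188.203  274.515   -0.017    0.149] 6.276417666240966
1 standoff cmd [ 0.403 -0.234 -0.134] [-0.879 -0.204 -2.852] [ 476.702 -187.101  365.439]
-1 standoff cmd [ 0.403 -0.234 -0.134] [-0.138  0.596  0.153] [ 476.702 -187.101  365.439]
[[ 0.958  0.286  0.   ]
 [ 0.286 -0.958 -0.   ]
 [-0.     0.    -1.   ]]
```

Emit:
arm_command --series '[{"linear": [0,0,-0.06],"angular": [0,0,0],"grip": 0.085},{"linear": [0.02,-0.01,-0.12],"angular": [-0.03,0.1,0.03],"grip": 0.085},{"linear": [0.4,-0.234,-0.134],"angular": [-0.138,0.596,0.153],"grip": 0.085},{"linear": [0.4,-0.234,-0.134],"angular": [-0.138,0.596,0.153],"grip": 0.085},{"linear": [0.4,-0.234,-0.134],"angular": [-0.138,0.596,0.153],"grip": 0.085},{"linear": [0.4,-0.234,-0.134],"angular": [-0.138,0.596,0.153],"grip": 0.085},{"linear": [0.4,-0.234,-0.134],"angular": [-0.138,0.596,0.153],"grip": 0.085},{"linear": [0.4,-0.234,-0.134],"angular": [-0.138,0.596,0.153],"grip": 0.085},{"linear": [0.4,-0.234,-0.134],"angular": [-0.138,0.596,0.153],"grip": 0.085},{"linear": [0.4,-0.234,-0.134],"angular": [-0.138,0.596,0.153],"grip": 0.085},{"linear": [0.4,-0.234,-0.134],"angular": [-0.138,0.596,0.153],"grip": 0.085},{"linear": [0.4,-0.234,-0.134],"angular": [-0.138,0.596,0.153],"grip": 0.085}]' --squeeze 20

```text
clock: 2.7
tcp_pos: [472.8, -190.3, 365.0]
eef_rot: [2.943, 0.19, 0.926]
ft_force: [-0.7, 0.5, 0.9]
width: 0.996
grasp_force: 0.0
```

```bash
cat > look.py <<'E'
import sys
from h import *; from fit import axes
np.set_printoptions(precision=3,suppress=True)
i=int(sys.argv[1]); q=np.load(f"b{i}.npy"); x,y,z=axes(*q[3:])
o=env.get_obs(); print(o["clock"],o["tcp_pos"],o["qpos"],o["ft_force"],o["moment"])
p=env.read_camera("wrist"); im=p["image"].copy()
for r in env.place_of(p,"bar_a")[:2]: print(r["score"],np.array(r["uv"]))
E=[q[:3]+a*50*x+b*7*y+9*z for a,b in((1,1),(1,-1),(-1,-1),(-1,1))]
U=proj(p,E+[q[:3]]); print(U); cv2.polylines(im,[np.round(U[:4]).astype(int)],True,(255,0,0),1)
cv2.imwrite(f"pics/{sys.argv[2]}.png",im[:,:,::-1])
E
python3 look.py 1 w1
```

```text
2.8 [ 472.753 -190.533  365.028] [-0.744 -0.385  1.634  0.394  1.421  0.734] [ 0.315 -0.124  0.177] [-0.011  0.233  0.05 ]
0.66 [315.  186.4]
[[306.014 135.373]
 [322.07  135.316]
 [322.071 240.384]
 [307.655 240.438]
 [314.595 188.235]]
```

View pics/w1.png

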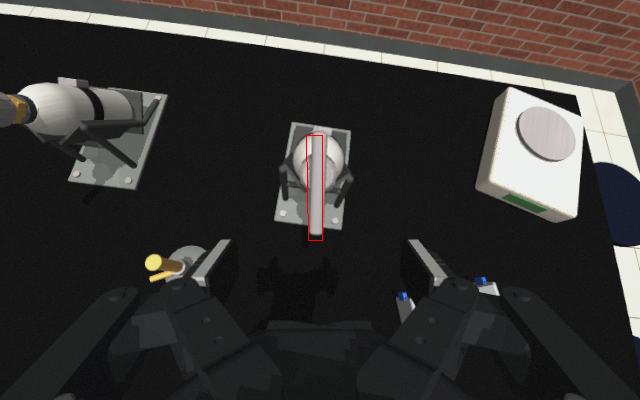

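The projected bar lies almost on the real one around (315,188), with the real bar perhaps 1–2 px to the right. I'll zoom in to refine.

```bash
python3 - <<'E'
import cv2
im=cv2.imread("pics/w1.png"); cv2.imwrite("pics/w1z.png",cv2.resize(im[120:250,275:360],None,fx=4.6,fy=4.6,interpolation=cv2.INTER_CUBIC))
E
```

```text
(no output)
```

View pics/w1z.png

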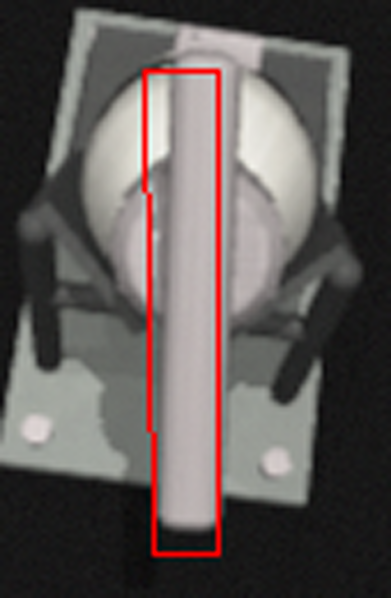

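```bash
cat > refine.py <<'E'
import sys
from h import *; from fit import axes
from move import *
from scipy.optimize import least_squares
np.set_printoptions(precision=3,suppress=True)
def refine(i,A,B,sg):
    p=env.read_camera("wrist"); q0=np.load(f"b{i}.npy")
    def f(v):
        x,_,z=axes(v[3],v[4]); X=np.array([v[:3]+50*x+9*z,v[:3]-50*x+9*z])
        return np.r_[(proj(p,X)-[A,B]).ravel(),(v[:2]-q0[:2])/8,(v[2]-275)/1.5,(v[3]-q0[3])/.02]
    q=least_squares(f,q0).x; np.save(f"b{i}.npy",q); print(q,f(q)); go(i,sg)
def go(i,sg,ds=(35,0)):
    q=np.load(f"b{i}.npy"); a=axes(*q[3:]); print(env.get_obs()["qpos"])
    for d in ds: print(d,*cmd(q[:3]+a[2]*(d-19),tool(*a,sg)))
E
python3 -c "
from refine import *
refine(1,(318.2,130.5),(315.7,234.8),-1)"
```

```text
[ 546.164 -188.927  274.8     -0.017    0.122] [ 0.001 -0.245 -0.014  0.326  0.725 -0.09  -0.133  0.012]
[-0.741 -0.385  1.634  0.394  1.421  0.735]
35 [ 0.008 -0.001  0.1  ] [ 0.001 -0.     0.026]
0 [ 0.008 -0.001  0.135] [ 0.001 -0.     0.026]
```

Emit:
arm_command --series '[{"linear": [0.008,-0.001,0.04],"angular": [0,0,0.026],"grip": 0.085},{"linear": [0.008,-0.001,0.08],"angular": [0,0,0.026],"grip": 0.085},{"linear": [0.008,-0.001,0.11],"angular": [0,0,0.026],"grip": 0.085},{"linear": [0.008,-0.001,0.135],"angular": [0,0,0.026],"grip": 0.085},{"linear": [0.008,-0.001,0.135],"angular": [0,0,0.026],"grip": 0.04},{"linear": [0.008,-0.001,0.135],"angular": [0,0,0.026],"grip": 0.03},{"linear": [0.008,-0.001,0.135],"angular": [0,0,0.026],"grip": 0.03}]'

```text
clock: 3.92
tcp_pos: [557.6, -188.3, 261.2]
eef_rot: [2.95, 0.156, 0.933]
ft_force: [-0.5, -0.5, -0.0]
width: 0.373
grasp_force: 0.0
```

```bash
python3 look.py 1 w2; python3 -c "
from refine import *
go(1,-1)"
```

```text
4.025 [ 557.502 -188.165  260.884] [-0.599 -0.215  1.714  0.355  1.135  0.799] [ 0.09   0.387 -0.52 ] [-0.     0.232 -0.   ]
0.62 [321.4 266.5]
[[302.399 168.933]
 [335.619 168.978]
 [331.994 357.176]
 [305.351 357.185]
 [318.796 263.932]]
[-0.599 -0.214  1.715  0.355  1.135  0.799]
35 [-0.001  0.001 -0.035] [ 0.    -0.001  0.001]
0 [-0.001  0.001  0.   ] [ 0.    -0.001  0.001]
```

View pics/w2.png

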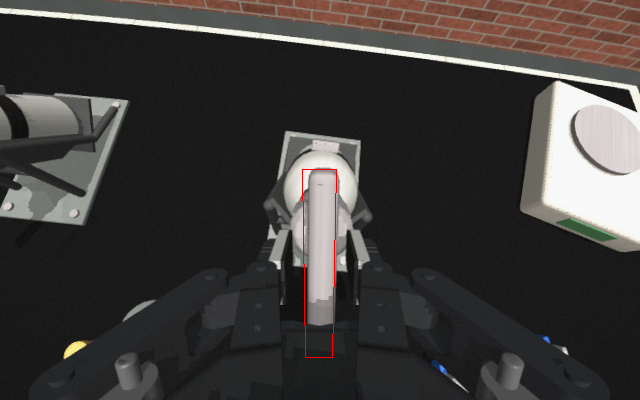

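The bar lies centred between the fingers (308–337 px, fingers at 283 and 360) and parallel to them. Closing gently.

Emit:
arm_command --series '[{"linear": [0,0,0],"angular": [0,0,0],"grip": 0.0},{"linear": [0,0,0],"angular": [0,0,0],"grip": 0.0},{"linear": [0,0,0],"angular": [0,0,0],"grip": 0.0},{"linear": [0,0,0],"angular": [0,0,0],"grip": 0.0}]' --squeeze 25

```text
clock: 4.72
tcp_pos: [557.6, -189.4, 259.7]
eef_rot: [2.949, 0.155, 0.931]
ft_force: [0.0, -5.0, 1.1]
width: 0.16
grasp_force: 31.1
```

```bash
cat > st.py <<'E'
import sys
from h import *; from fit import axes
np.set_printoptions(precision=3,suppress=True)
a=axes(*np.load(f"b{sys.argv[1]}.npy")[3:]); o=env.get_obs(); Rm=R.from_rotvec(o["eef_rot"])
print(o["clock"],"Mz_axis",(o["moment"]-[0,.232,0])@a[2],"M",o["moment"],"F tool",Rm.inv().apply(o["ft_force"]),o["width"]*85,o["grasp_force"],"q6",o["qpos"][5],"tcp",o["tcp_pos"],"eff6",o["effort"][5])
E
python3 st.py 1
```

```text
4.825 Mz_axis -0.08355441564783683 M [-0.478  0.275 -0.437] F tool [-0.847  5.225 -0.919] 13.628760773429105 31.099069118499756 q6 0.7987642308448063 tcp [ 557.568 -189.369  259.722] eff6 -0.07470737211406231
```

Emit:
arm_command --series '[{"linear": [0,0,0],"angular": [0,0,0.04],"grip": 0.0},{"linear": [0,0,0],"angular": [0,0,0.08],"grip": 0.0},{"linear": [0,0,0],"angular": [0,0,0.08],"grip": 0.0}]'

```text
clock: 5.2
tcp_pos: [557.6, -189.6, 259.7]
eef_rot: [2.975, 0.038, 0.939]
ft_force: [1.1, -5.4, -0.1]
width: 0.156
grasp_force: 31.1
```

```bash
python3 st.py 1
```

```text
5.3 Mz_axis 0.1754283676100433 M [-0.693  0.242 -0.271] F tool [-0.116  5.349 -0.088] 13.71541267999752 31.08514755964279 q6 0.878089946902071 tcp [ 557.567 -189.551  259.718] eff6 0.19514072220772505
```

Emit:
arm_command --series '[{"linear": [0,0,0],"angular": [0,0,0.03],"grip": 0.0},{"linear": [0,0,0],"angular": [0,0,0.05],"grip": 0.0},{"linear": [0,0,0],"angular": [0,0,0.05],"grip": 0.0}]'

```text
clock: 5.68
tcp_pos: [557.6, -189.7, 259.7]
eef_rot: [2.989, -0.037, 0.944]
ft_force: [0.2, -5.8, 0.9]
width: 0.161
grasp_force: 31.1
```

```bash
python3 st.py 1
```

```text
5.775 Mz_axis 0.12149148883375716 M [-0.718  0.291 -0.355] F tool [1.412 6.014 0.419] 13.423707576924178 31.07820063829422 q6 0.9280811938504417 tcp [ 557.582 -189.697  259.738] eff6 0.2049661846831441
```

The torque holds steady at about 0.2 N m, so it's drag and not the washer spring. The right cap loosens clockwise, so I'll carry on that way.

Emit:
arm_command --series '[{"linear": [0,0,0],"angular": [0,0,0.1],"grip": 0.0},{"linear": [0,0,0],"angular": [0,0,0.24],"grip": 0.0},{"linear": [0,0,0],"angular": [0,0,0.38],"grip": 0.0},{"linear": [0,0,0],"angular": [0,0,0.52],"grip": 0.0},{"linear": [0,0,0],"angular": [0,0,0.66],"grip": 0.0},{"linear": [0,0,0],"angular": [0,0,0.8],"grip": 0.0},{"linear": [0,0,0],"angular": [0,0,0.94],"grip": 0.0},{"linear": [0,0,0],"angular": [0,0,1.08],"grip": 0.0},{"linear": [0,0,0],"angular": [0,0,1.22],"grip": 0.0},{"linear": [0,0,0],"angular": [0,0,1.36],"grip": 0.0},{"linear": [0,0,0],"angular": [0,0,1.5],"grip": 0.0},{"linear": [0,0,0],"angular": [0,0,1.5],"grip": 0.0}]'

```text
clock: 7.28
tcp_pos: [555.6, -192.2, 258.3]
eef_rot: [-1.928, 1.845, -0.623]
ft_force: [-7.3, -12.4, -0.7]
width: 0.157
grasp_force: 31.7
```

```bash
python3 st.py 1
```

```text
7.375 Mz_axis 0.1440394739834489 M [-1.427  1.107 -0.834] F tool [12.149  7.478 -3.787] 13.69933806169256 31.662006676197052 q6 2.428189505373989 tcp [ 555.619 -192.235  258.336] eff6 0.15690327621996403
```

Emit:
arm_command --series '[{"linear": [0,0,0],"angular": [0,0,0],"grip": 0.05},{"linear": [0,0,0],"angular": [0,0,0],"grip": 0.05},{"linear": [0,0,-0.03],"angular": [0,0,0],"grip": 0.05},{"linear": [0,0,-0.06],"angular": [0,0,0],"grip": 0.05},{"linear": [0,0,-0.06],"angular": [0,0,-1.5],"grip": 0.05},{"linear": [0,0,-0.06],"angular": [0,0,-1.5],"grip": 0.05},{"linear": [0,0,-0.06],"angular": [0,0,-1.5],"grip": 0.05},{"linear": [0,0,-0.06],"angular": [0,0,-1.5],"grip": 0.05},{"linear": [0,0,-0.06],"angular": [0,0,-1.5],"grip": 0.05},{"linear": [0,0,-0.06],"angular": [0,0,-1.5],"grip": 0.05},{"linear": [0,0,-0.06],"angular": [0,0,-1.5],"grip": 0.05},{"linear": [0,0,-0.06],"angular": [0,0,-1.5],"grip": 0.05}]'

```text
clock: 8.88
tcp_pos: [523.3, -186.3, 308.4]
eef_rot: [2.992, -0.025, 0.944]
ft_force: [0.2, 0.4, 0.5]
width: 0.586
grasp_force: 0.0
```

Emit:
arm_command --series '[{"linear": [0,0,0],"angular": [0,0,-1.5],"grip": 0.05},{"linear": [0,0,0],"angular": [0,0,-1.5],"grip": 0.05},{"linear": [0,0,0],"angular": [0,0,-1.5],"grip": 0.05},{"linear": [0,0,0],"angular": [0,0,-1.5],"grip": 0.05},{"linear": [0,0,0],"angular": [0,0,-1.5],"grip": 0.05},{"linear": [0,0,0],"angular": [0,0,-1.64],"grip": 0.05},{"linear": [0,0,0],"angular": [0,0,-1.64],"grip": 0.05},{"linear": [0,0,0],"angular": [0,0,-1.64],"grip": 0.05},{"linear": [0,0,0],"angular": [0,0,-1.64],"grip": 0.05}]'

```text
clock: 10.0
tcp_pos: [523.3, -186.4, 308.4]
eef_rot: [1.816, 1.911, 0.564]
ft_force: [0.1, 0.3, -0.1]
width: 0.583
grasp_force: 0.0
```

```bash
cp b1.npy b1orig.npy; python3 - <<'E'
import numpy as np
q=np.load("b1.npy"); q[4]-=1.63; np.save("b1.npy",q)
E
python3 st.py 1; python3 look.py 1 w3; python3 -c "
from refine import *
go(1,-1);go(1,1)"
```

```text
10.1 Mz_axis -0.02500909525546806 M [-0.014  0.263 -0.04 ] F tool [ 0.018 -0.059  0.177] 49.52025545670067 0.0 q6 -0.7173749085925931 tcp [ 523.257 -186.461  308.384] eff6 -0.5040125548839569
10.2 [ 523.171 -186.695  308.375] [-0.648 -0.294  1.682  0.364  1.26  -0.715] [ 0.397 -0.511  0.339] [ 0.037  0.265 -0.02 ]
0.67 [315.  222.7]
[[327.36  288.954]
 [308.087 289.   ]
 [305.98  150.429]
 [328.386 150.378]
 [317.523 220.114]]
[-0.648 -0.294  1.682  0.364  1.26  -0.717]
35 [-0.002 -0.     0.025] [-0.001 -0.     3.14 ]
0 [-0.002 -0.     0.06 ] [-0.001 -0.     3.14 ]
[-0.648 -0.294  1.682  0.364  1.26  -0.717]
35 [-0.002 -0.     0.025] [ 0.    -0.    -0.001]
0 [-0.002 -0.     0.06 ] [ 0.    -0.    -0.001]
```

View pics/w3.png

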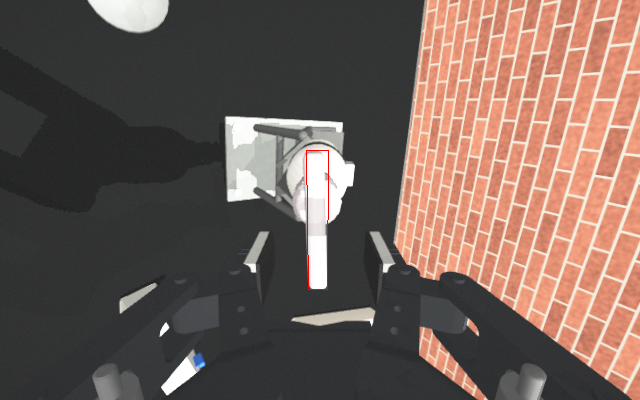

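The regrasp lines up: the prediction overlays the bar at (317,220). Advance, grip and turn about 1.2 rad more.

Emit:
arm_command --series '[{"linear": [-0.002,-0.002,0.03],"angular": [0,0,0],"grip": 0.05},{"linear": [-0.002,-0.002,0.06],"angular": [0,0,0],"grip": 0.05},{"linear": [-0.002,-0.002,0.06],"angular": [0,0,0],"grip": 0.03},{"linear": [-0.002,-0.002,0.06],"angular": [0,0,0],"grip": 0.0},{"linear": [-0.002,-0.002,0.06],"angular": [0,0,0],"grip": 0.0},{"linear": [-0.002,-0.002,0.06],"angular": [0,0,0],"grip": 0.0},{"linear": [-0.002,-0.002,0.06],"angular": [0,0,0],"grip": 0.0},{"linear": [-0.002,-0.002,0.06],"angular": [0,0,0],"grip": 0.0}]'

```text
clock: 11.4
tcp_pos: [555.3, -189.8, 258.6]
eef_rot: [1.822, 1.906, 0.564]
ft_force: [-6.0, 1.0, 0.8]
width: 0.159
grasp_force: 30.7
```

Emit:
arm_command --series '[{"linear": [0,0,0],"angular": [0,0,0.12],"grip": 0.0},{"linear": [0,0,0],"angular": [0,0,0.24],"grip": 0.0},{"linear": [0,0,0],"angular": [0,0,0.36],"grip": 0.0},{"linear": [0,0,0],"angular": [0,0,0.48],"grip": 0.0},{"linear": [0,0,0],"angular": [0,0,0.6],"grip": 0.0},{"linear": [0,0,0],"angular": [0,0,0.72],"grip": 0.0},{"linear": [0,0,0],"angular": [0,0,0.84],"grip": 0.0},{"linear": [0,0,0],"angular": [0,0,0.96],"grip": 0.0},{"linear": [0,0,0],"angular": [0,0,1.08],"grip": 0.0},{"linear": [0,0,0],"angular": [0,0,1.2],"grip": 0.0},{"linear": [0,0,0],"angular": [0,0,1.2],"grip": 0.0},{"linear": [0,0,0],"angular": [0,0,1.2],"grip": 0.0}]'

```text
clock: 12.9
tcp_pos: [555.2, -189.8, 258.5]
eef_rot: [2.813, 0.594, 0.883]
ft_force: [-4.4, 2.3, -0.3]
width: 0.163
grasp_force: 30.8
```

```bash
python3 st.py 1
```

```text
13.0 Mz_axis 0.0929591884152382 M [0.032 0.984 0.127] F tool [-5.33  -3.274 -3.502] 13.471673535877946 30.841526091098785 q6 0.4811343284258709 tcp [ 555.224 -189.795  258.473] eff6 0.14281743206083775
```

Emit:
arm_command --series '[{"linear": [0,0,0],"angular": [0,0,0],"grip": 0.06},{"linear": [0,0,0],"angular": [0,0,0],"grip": 0.085},{"linear": [0,0,0],"angular": [0,0,0],"grip": 0.085},{"linear": [0,0,-0.05],"angular": [0,0,0],"grip": 0.085},{"linear": [0,0,-0.1],"angular": [0,0,0],"grip": 0.085},{"linear": [0,0,-0.14],"angular": [0,0,0],"grip": 0.085},{"linear": [0,0,-0.14],"angular": [0,0,0],"grip": 0.085}]'

```text
clock: 13.88
tcp_pos: [475.6, -189.3, 378.3]
eef_rot: [2.803, 0.592, 0.891]
ft_force: [0.1, -0.1, 0.0]
width: 0.997
grasp_force: 0.0
```

```bash
python3 - <<'E'
import numpy as np
q=np.load("b1.npy"); q[4]-=1.2; np.save("b1.npy",q)
q=np.load("b0.npy"); q[0]+=3; np.save("b0.npy",q)
E
python3 look.py 1 w4; python3 -c "
from refine import *
go(0,-1,(130,));go(0,1,(130,))"
```

```text
13.975 [ 475.599 -188.683  372.801] [-0.736 -0.38   1.616  0.391  1.431  0.459] [ 0.057 -1.388 -0.309] [-0.069  0.309  0.032]
0.98 [316.1 192.2]
0.58 [155.8 233. ]
[[324.625 238.696]
 [310.627 238.71 ]
 [309.66  136.826]
 [325.194 136.817]
 [317.563 188.031]]
[-0.735 -0.378  1.618  0.391  1.431  0.459]
130 [ 0.184 -0.353  0.021] [0.007 0.003 0.86 ]
[-0.735 -0.378  1.618  0.391  1.431  0.459]
130 [ 0.184 -0.353  0.021] [-0.003  0.008 -2.282]
```

View pics/w4.png

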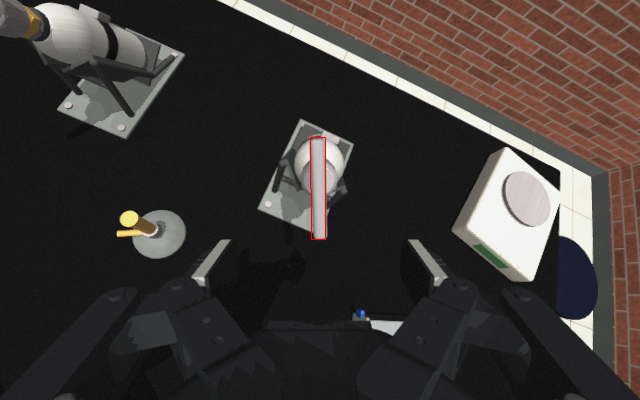

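The right bar is about 2.8 rad from its start: the overlay matches at (317,188) after two turns of 1.63 and 1.2. Now the left bar.

Emit:
arm_command --series '[{"linear": [0.184,-0.353,0.021],"angular": [0.007,0.003,0.86],"grip": 0.085},{"linear": [0.184,-0.353,0.021],"angular": [0.007,0.003,0.86],"grip": 0.085},{"linear": [0.184,-0.353,0.021],"angular": [0.007,0.003,0.86],"grip": 0.085},{"linear": [0.184,-0.353,0.021],"angular": [0.007,0.003,0.86],"grip": 0.085},{"linear": [0.184,-0.353,0.021],"angular": [0.007,0.003,0.86],"grip": 0.085},{"linear": [0.184,-0.353,0.021],"angular": [0.007,0.003,0.86],"grip": 0.085},{"linear": [0.184,-0.353,0.021],"angular": [0.007,0.003,0.86],"grip": 0.085},{"linear": [0.184,-0.353,0.021],"angular": [0.007,0.003,0.86],"grip": 0.085},{"linear": [0.184,-0.353,0.021],"angular": [0.007,0.003,0.86],"grip": 0.085},{"linear": [0.184,-0.353,0.021],"angular": [0.007,0.003,0.86],"grip": 0.085},{"linear": [0.184,-0.353,0.021],"angular": [0.007,0.003,0.86],"grip": 0.085}]'

```text
clock: 15.55
tcp_pos: [510.1, 207.2, 366.4]
eef_rot: [-2.807, 0.634, -0.891]
ft_force: [0.1, -0.3, 0.3]
width: 0.99
grasp_force: 0.0
```

```bash
python3 look.py 0 w5;python3 - <<'E'
import cv2
im=cv2.imread("pics/w5.png"); cv2.imwrite("pics/w5z.png",cv2.resize(im[115:255,245:395],None,fx=4.2,fy=4.2,interpolation=cv2.INTER_CUBIC))
E
```

```text
15.65 [510.14  207.069 366.778] [ 0.425 -0.288  1.563 -0.253  1.304  2.437] [-0.617  0.325  0.228] [0.028 0.267 0.032]
0.91 [321.2 192. ]
[[308.954 142.819]
 [324.897 142.79 ]
 [324.463 246.672]
 [310.117 246.703]
 [317.161 194.864]]
```

View pics/w5z.png

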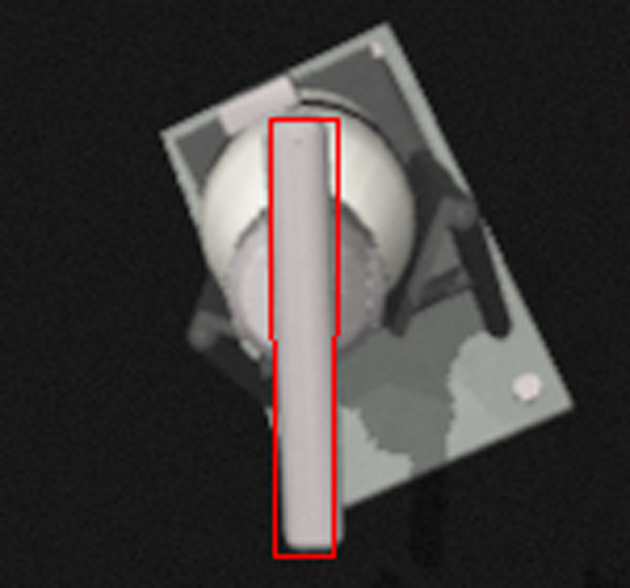

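The real bar nearly fills the overlay but is turned by about 0.03 rad: its upper end is at (315.4,142.8) and its lower end at (319,244.8).

```bash
python3 -c "
from refine import *
refine(0,(315.4,142.8),(319,244.8),-1)"
```

```text
[574.599 208.77  274.09   -0.004  -0.407] [-0.068 -0.932 -0.014  0.932  0.08   0.032 -0.607 -0.118]
[ 0.427 -0.287  1.563 -0.253  1.304  2.437]
35 [-0.001 -0.001  0.097] [-0.    -0.004 -0.032]
0 [-0.001 -0.001  0.132] [-0.    -0.004 -0.032]
```

Emit:
arm_command --series '[{"linear": [-0.001,-0.001,0.04],"angular": [0,0,-0.032],"grip": 0.085},{"linear": [-0.001,-0.001,0.08],"angular": [0,0,-0.032],"grip": 0.06},{"linear": [-0.001,-0.001,0.11],"angular": [0,0,-0.032],"grip": 0.05},{"linear": [-0.001,-0.001,0.132],"angular": [0,0,-0.032],"grip": 0.05},{"linear": [-0.001,-0.001,0.132],"angular": [0,0,-0.032],"grip": 0.03},{"linear": [-0.001,-0.001,0.132],"angular": [0,0,-0.032],"grip": 0.0},{"linear": [-0.001,-0.001,0.132],"angular": [0,0,-0.032],"grip": 0.0},{"linear": [-0.001,-0.001,0.132],"angular": [0,0,-0.032],"grip": 0.0},{"linear": [-0.001,-0.001,0.132],"angular": [0,0,-0.032],"grip": 0.0}]'

```text
clock: 17.02
tcp_pos: [585.3, 208.8, 259.2]
eef_rot: [-2.826, 0.588, -0.898]
ft_force: [-2.6, -5.3, -0.0]
width: 0.157
grasp_force: 30.5
```

```bash
python3 st.py 0
```

```text
17.125 Mz_axis 0.0053169880233348765 M [-0.54   0.498 -0.372] F tool [ 0.046  5.184 -1.525] 13.292464879365117 30.539250075817108 q6 2.39837221798022 tcp [585.317 208.788 259.227] eff6 0.036412758054211736
```

Emit:
arm_command --series '[{"linear": [0,0,0],"angular": [0,0,-0.04],"grip": 0.0},{"linear": [0,0,0],"angular": [0,0,-0.08],"grip": 0.0},{"linear": [0,0,0],"angular": [0,0,-0.08],"grip": 0.0}]'

```text
clock: 17.5
tcp_pos: [585.3, 208.9, 259.2]
eef_rot: [-2.867, 0.479, -0.911]
ft_force: [-2.9, -4.2, -0.4]
width: 0.16
grasp_force: 30.6
```

```bash
python3 st.py 0
```

```text
17.6 Mz_axis -0.16079620506218723 M [-0.41   0.484 -0.484] F tool [-0.252  5.137 -1.092] 13.571136633900958 30.560519099235535 q6 2.318936963312861 tcp [585.338 208.896 259.252] eff6 -0.17296793404966593
```

Emit:
arm_command --series '[{"linear": [0,0,0],"angular": [0,0,-0.03],"grip": 0.0},{"linear": [0,0,0],"angular": [0,0,-0.05],"grip": 0.0},{"linear": [0,0,0],"angular": [0,0,-0.05],"grip": 0.0}]'

```text
clock: 17.98
tcp_pos: [585.3, 208.9, 259.3]
eef_rot: [-2.891, 0.409, -0.918]
ft_force: [-3.4, -5.8, 0.6]
width: 0.156
grasp_force: 30.5
```

```bash
python3 st.py 0
```

```text
18.075 Mz_axis -0.26068895178023826 M [-0.391  0.499 -0.592] F tool [-0.315  4.553 -1.136] 13.637690873324182 30.5444598197937 q6 2.268928276501634 tcp [585.346 208.965 259.254] eff6 -0.1827191049233079
```

The effort holds at about 0.18 N m, so this is drag: the left cap loosens anticlockwise. I'll turn it about 2.7 rad more.

Emit:
arm_command --series '[{"linear": [0,0,0],"angular": [0,0,-0.1],"grip": 0.0},{"linear": [0,0,0],"angular": [0,0,-0.24],"grip": 0.0},{"linear": [0,0,0],"angular": [0,0,-0.38],"grip": 0.0},{"linear": [0,0,0],"angular": [0,0,-0.52],"grip": 0.0},{"linear": [0,0,0],"angular": [0,0,-0.66],"grip": 0.0},{"linear": [0,0,0],"angular": [0,0,-0.8],"grip": 0.0},{"linear": [0,0,0],"angular": [0,0,-0.94],"grip": 0.0},{"linear": [0,0,0],"angular": [0,0,-1.08],"grip": 0.0},{"linear": [0,0,0],"angular": [0,0,-1.22],"grip": 0.0},{"linear": [0,0,0],"angular": [0,0,-1.35],"grip": 0.0},{"linear": [0,0,0],"angular": [0,0,-1.35],"grip": 0.0}]'

```text
clock: 19.45
tcp_pos: [584.8, 210.7, 258.8]
eef_rot: [2.352, 1.392, 0.745]
ft_force: [-5.9, 0.3, 0.9]
width: 0.157
grasp_force: 30.9
```

```bash
python3 st.py 0
```

```text
19.55 Mz_axis -0.08605181389039807 M [0.284 1.002 0.092] F tool [-1.541 -3.943 -4.372] 13.273703294589323 30.93108057975769 q6 0.921039421057155 tcp [584.793 210.66  258.834] eff6 -0.13934039510786533
```

Emit:
arm_command --series '[{"linear": [0,0,0],"angular": [0,0,-0.12],"grip": 0.0},{"linear": [0,0,0],"angular": [0,0,-0.26],"grip": 0.0},{"linear": [0,0,0],"angular": [0,0,-0.4],"grip": 0.0},{"linear": [0,0,0],"angular": [0,0,-0.54],"grip": 0.0},{"linear": [0,0,0],"angular": [0,0,-0.68],"grip": 0.0},{"linear": [0,0,0],"angular": [0,0,-0.82],"grip": 0.0},{"linear": [0,0,0],"angular": [0,0,-0.96],"grip": 0.0},{"linear": [0,0,0],"angular": [0,0,-1.1],"grip": 0.0},{"linear": [0,0,0],"angular": [0,0,-1.24],"grip": 0.0},{"linear": [0,0,0],"angular": [0,0,-1.38],"grip": 0.0},{"linear": [0,0,0],"angular": [0,0,-1.45],"grip": 0.0},{"linear": [0,0,0],"angular": [0,0,-1.45],"grip": 0.0}]'

```text
clock: 21.05
tcp_pos: [583.2, 210.2, 257.6]
eef_rot: [0.783, 2.428, 0.244]
ft_force: [-12.5, 0.1, 3.0]
width: 0.159
grasp_force: 31.6
```

```bash
python3 st.py 0
```

```text
21.15 Mz_axis -0.1780022212041449 M [ 0.098  1.699 -0.152] F tool [ 6.944 -5.868 -8.36 ] 13.073545029806983 31.64417803287506 q6 -0.5288552559938404 tcp [583.193 210.215 257.624] eff6 -0.17541343811899424
```

Emit:
arm_command --series '[{"linear": [0,0,0],"angular": [0,0,0],"grip": 0.05},{"linear": [0,0,0],"angular": [0,0,0],"grip": 0.085},{"linear": [0,0,0],"angular": [0,0,0],"grip": 0.085},{"linear": [0,0,-0.05],"angular": [0,0,0],"grip": 0.085},{"linear": [0,0,-0.1],"angular": [0,0,0],"grip": 0.085},{"linear": [0,0,-0.14],"angular": [0,0,0],"grip": 0.085},{"linear": [0,0,-0.14],"angular": [0,0,0],"grip": 0.085},{"linear": [0,0,-0.14],"angular": [0,0,0],"grip": 0.085}]'

```text
clock: 22.15
tcp_pos: [504.9, 209.9, 371.8]
eef_rot: [0.779, 2.424, 0.242]
ft_force: [-0.5, -0.3, -1.1]
width: 0.993
grasp_force: 0.0
```

```bash
python3 - <<'E'
from h import *; from fit import axes
np.set_printoptions(precision=3,suppress=True)
q=np.load("b0.npy"); q[4]+=2.93
# check turned bars: mask against predicted outline of the bar's top face
np.save("b0.npy",q)
p=env.read_camera("wrist"); 
for m in env.outline_of(p,"bar_a")[:2]:
    best=[]
    for dt in np.arange(-1.5,1.5,.02):
        x,y,z=axes(q[3],q[4]+dt); U=proj(p,[q[:3]+a*50*x+b*7*y+9*z for a,b in((1,1),(1,-1),(-1,-1),(-1,1))])
        M=np.zeros((400,640),np.uint8); cv2.fillPoly(M,[np.round(U).astype(int)],1); best.append((m["mask"][M>0].mean(),dt))
    print(m["score"],m["uv"],max(best))
o=env.get_obs(); print(o["clock"],o["tcp_pos"],o["ft_force"],o["grasp_force"])
p=env.read_camera("top")
for k in ["burner","beaker","goggles"]:
    for r in env.place_of(p,k)[:1]: print(k,atz(p,r["uv"],0))
E
```

```text
0.86 [319.7, 181.2] (np.float64(0.9116541353383458), np.float64(-0.0399999999999987))
0.69 [20.6, 354.6] (np.float64(0.0), np.float64(1.4800000000000026))
22.35 [505.062 209.711 370.301] [0.211 0.729 0.38 ] 0.0
burner [460.299   9.279   0.   ]
beaker [459.649 388.899   0.   ]
```

```bash
python3 -c "
from cell import env
print(env.sign_off())"
```

```text
the job is handed in; nothing more can be done
None
```

Both caps are backed off about 2.8–2.9 rad (right cap clockwise, so left-hand thread; left cap anticlockwise), neither was forced tighter, and the job is handed in clear of everything at about 22 s; the final check didn't pick up the goggles, but the arm never went near them.

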